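Refit the juice press roller and its axle

ROBOT

A 6-joint arm with a two-finger parallel gripper is mounted at the origin on the work surface. World frame = base frame: x ahead of the robot, y to its left, z up, the work surface at z = 0. Lengths are in m, angles in rad, forces in N, time in s.
With the tool pointing down it reaches from about 0.275 to 0.75 m from the base axis. Payload 10.2 kg.
Tool frame: the origin (TCP) lies at the very end of the fingers, on their centre line; the grasp point (between the pads) lies 19 mm behind it; z points along the fingers, y is the line along which they close (so a half turn about z gives the same grasp; the last joint's range is limited). The gripper opens to 88 mm and grips with 3 to 60 N. Pads are 18 mm wide; open, the fingers measure 123 mm over their backs; the gripper's body (75 mm by 187 mm) begins 45 mm behind the grasp point.
Start: joints at [-1.439, 0.313, 1.498, -0, 1.331, -0.223], TCP at [0.182, -0.492, 0.239] pointing down, gripper open.
Joint ranges: [-2.94, 2.94], [-0.97, 2.17], [0.19, 2.56], [-1.23, 4.37], [0.02, 3.11], [-2.88, 2.88]. Speed limits (rad/s): [2.39, 2.39, 3.01, 3.14, 3.14, 3.14].

INTERFACE

Orientations are given as [roll, pitch, yaw] about the fixed x, y, z axes, in that order (R = Rz(yaw) Ry(pitch) Rx(roll)).
In Python, from rig import bot gives the robot as it stands. Calls block until the motion is done:
- bot.goto(position, orientation): joint-space move of the TCP to a pose.
- bot.movel(position, rotation=None, velocity=0.15, f_stop=None): straight line of the TCP; rotation=None keeps the orientation; velocity is the mean speed in m/s. With f_stop (N) it stops when the force on the tool has changed by that much, and returns True; else False.
- bot.move_j(angles): joint-space move.
- bot.command_gripper(opening, force=None): opening from 0.0 (shut) to 1.0 (fully open); force is the grip in N (None keeps the last); returns when the fingers have stopped.
- bot.hold(seconds).
- bot.ik(position, orientation): joint angles nearest the present ones, or None.
- bot.get_image(name): name is "scene" or "side" or "wrist"; returns the picture (384x512x3 uint8, blue, green, red); there is no depth.
- bot.camera_info(name): a dict with "K" (3x3 intrinsics, pixels), "cam_to_world" (4x4, takes a point from camera to world coordinates). Camera axes: x right, y down, z forward; pixel columns grow to the right and rows downward; lengths in m; the calibration is good to about 2 mm. A picture is of the moment at which its call begins: read the wrist's pose just before it. camera_info takes no time and is no camera call; for the wrist camera it gives the pose at the moment of the call.
A pose or a line that the arm cannot do raises bot.IKError and nothing moves.
- bot.close_job(): hands the job in; it is judged then, once.
Trained networks look in the newest picture that a camera, given by its name, has taken for a name from the list of things; names that differ only in an ending like _2 or _b are one class to them, and where a whole thing is asked for, a point or a joint stands for the part that bears it (a point fixed in the world has none). Each returns a list of dicts, best first, with "conf" (0 to 1); they miss things now and then, are a little off and sometimes report something else, mostly with a low value. They report only what shows in the picture. A call takes as long as a camera call. They do not tell look-alikes from the thing itself.
- bot.spot_in(camera, target): "centre" ([x, y, z] in m, in the coordinates of the camera as it stood for that picture, good to about 4 mm: the middle of the surface that is visible of it).
Readings, each from a call of its own:
- bot.get_time(): time.
- bot.get_joint_positions(): joint angles.
- bot.get_qvel(): joint speeds.
- bot.get_joint_efforts(): joint torques, N m.
- bot.get_tcp_pos(): TCP position.
- bot.get_orientation(): TCP orientation.
- bot.get_contact_force(): force on the tool from outside, world axes, zero at the start.
- bot.get_ft_torque(): the same for the moment, N m.
- bot.get_grip_width(): opening from 0.0 (shut) to 1.0 (fully open).
- bot.get_gripper_force(): force on a finger pad.
Only numpy, scipy, OpenCV 4.12 (cv2) and the standard library are available. Lean on these libraries where they do the work, as an engineer would, in place of code of your own. Each camera call takes 0.05 s, during which the arm holds its last target. There are 200 camera calls.

TASK

Roll the washed roller by its top along the press bed, out from under the clear guard and never lifted off the bed, until its bore lines up with the axle holes of the two side plates. Then take the axle from its rest and push it through near plate, roller and far plate until its collar is fully home against the near plate, and let go. Leave the cup, jug and jar where they stand.

Things in the scene. Friction and masses are not known exactly. Their poses are not given: they have to be found in the camera images.
- press: Fixed steel roller bed. Origin at counter level, midway between the side plates, below the line of the axle holes; x from the open front into the bed, y along the axle to the far plate, z up. Rolling floor at z 6 mm. Side plates 6 mm thick, inner faces at y -45 and +45, x -60..120, top at z 76. Front lip x -58..-52, top z 20.
- guard_edge (a point): Middle of the lower front edge of the fixed clear guard plate with steel rim: press x 28 mm, underside z 146, top z 156. The guard runs from here back to press x 132, y -44..44, open at front and sides; a clear back panel closes the rear at x 126..132. The roller starts beneath it, so its top is reached only with the tool leaning in below this edge.
- hole_near (a point): Centre, at mid-thickness, of the round 22 mm axle hole in the near side plate (press x 0, y -48, z 46 mm), through which the axle enters; the plate on the right seen from the open front. Axes as the press.
- hole_far (a point): Centre, at mid-thickness, of the round 22 mm axle hole in the far side plate (press x 0, y +48, z 46 mm). Axes as the press.
- roller_center (a point): Centre of the loose white plastic roller, 80 mm across and long, 0.3 to 0.55 kg, 28 mm bore along its y (x, z turn as it rolls). Lies between the plates, axis along press y, 5 mm play at each end, top at press z 86. Rim of 32 flats 8 mm wide: let go gently it stays, settling up to 4 mm onto a flat. Starts 62 to 73 mm behind the hole line. Too wide to grasp.
- axle_grip (a point): Middle of the axle's black handle (22 mm diameter, 75 long). y along the axle to its tip. Then a steel collar, 34 mm diameter, 5 thick, front face 45 mm ahead of this point; then a shaft 16 mm diameter, 120 long, last 15 tapered to 6. 0.16 kg, balances about 60 mm ahead of here. Home: collar face on the near plate's outer face (press y -51).
- axle_tip (a point): Point of the axle, 165 mm along y from the handle's middle; axes as the axle.
- rest: Fixed dark steel rest carrying the axle. Origin at counter level below the collar's front face, y towards the tip. Two posts 30 mm wide with 20 mm notches hold the shaft at y 8 and 94 mm: axle level, axis at z 45, ears to z 50; it lifts straight up. The handle overhangs freely at y -80..-5. Base 60 x 112 x 8 mm under the shaft.
- cup: White mug, 76 mm across, 65 mm high, bystander; origin at the centre of its underside.
- jug: Steel jug with one handle, 84 mm across, 110 mm high, bystander; origin at the centre of its underside.
- jar: Amber glass jar, 68 mm across, 110 mm high, bystander; origin at the centre of its underside.
There are look-alikes about, which are no part of the job. What is shaped like the part that bears roller_center but purple or yellow is not meant.

How it is judged:
By the outcome, as a careful person would: the job done as asked, in the order asked, and still so for the second after the job is handed in, with the robot touching nothing.
It also fails if it takes over 72 s, if anything falls off the work surface, if the arm or the gripper's body presses on something with over 40 N, if the wrist force passes 120 N, or if a joint passes its speed limit or range.

## Working session

There is one attempt and no reset: what is moved stays moved. The work goes in short steps, each a Python script; the robot and the scene stay as the last script left them, time stands still between calls to the robot, and variables do not carry over. Pictures are saved under pics/ and viewed, at most 10 in all, crops included, and the job is handed in when it is done.

```bash
mkdir -p pics; ls; cat > h.py <<'E'
from rig import bot
import numpy as np, cv2
from scipy.spatial.transform import Rotation as R
def look(cam,targets=(),save=None):
    ci=bot.camera_info(cam); im=bot.get_image(cam)
    if save: cv2.imwrite(f'pics/{save}.png',im)
    K=np.array(ci['K']);T=np.array(ci['cam_to_world'])
    for t in targets:
        for d in bot.spot_in(cam,t)[:4]:
            c=np.array(d['centre']);p=K@c;w=T[:3,:3]@c+T[:3,3]
            print(cam,t,round(d['conf'],2),'px',(p[:2]/p[2]).round(0),'w',w.round(4))
    return im,K,T
E
python3 - <<'E'
from h import *
N=['press','guard_edge','hole_near','hole_far','roller_center','axle_grip','axle_tip','rest','cup','jug','jar']
a,K,T=look('scene',N); b,K2,T2=look('side',N)
print(T.round(3),T2.round(3),K[0])
cv2.imwrite('pics/a.png',np.vstack([a,b])[:, :]) 
cv2.imwrite('pics/s.png',a);cv2.imwrite('pics/d.png',b)
cv2.imwrite('pics/ab.png',cv2.resize(np.hstack([a,b]),(800,300)))
print(bot.get_time())
E
```

```text
pics
scene press 0.96 px [276. 240.] w [0.6878 0.1416 0.0789]
scene guard_edge 0.91 px [275. 241.] w [0.689  0.1399 0.0779]
scene hole_near 0.76 px [275. 241.] w [0.6884 0.1379 0.0757]
scene hole_far 0.81 px [276. 241.] w [0.691  0.1424 0.0793]
scene hole_far 0.42 px [155. 186.] w [ 0.5095 -0.2491  0.0102]
scene hole_far 0.41 px [143. 236.] w [ 0.7573 -0.1623  0.0785]
scene hole_far 0.16 px [156. 162.] w [ 0.4551 -0.2634  0.0542]
scene roller_center 0.96 px [234. 168.] w [ 0.4344 -0.0344  0.0654]
scene roller_center 0.86 px [225. 280.] w [0.8194 0.0572 0.0671]
scene axle_grip 0.52 px [156. 162.] w [ 0.4514 -0.2651  0.0497]
scene axle_tip 0.77 px [156. 162.] w [ 0.4552 -0.2638  0.0527]
scene rest 0.85 px [154. 186.] w [ 0.5095 -0.251   0.0075]
scene cup 0.93 px [367. 201.] w [0.4504 0.3403 0.0442]
scene jug 0.95 px [364. 249.] w [0.6553 0.342  0.0743]
scene jug 0.66 px [367. 201.] w [0.4495 0.3411 0.0422]
scene jar 0.68 px [142. 236.] w [ 0.7574 -0.1635  0.081 ]
scene jar 0.18 px [277. 241.] w [0.6894 0.1449 0.0797]
side press 0.8 px [253. 187.] w [0.6074 0.0896 0.0444]
side guard_edg
[... 243 characters left out ...]
nter 0.75 px [177. 233.] w [ 0.4226 -0.0635  0.0664]
side roller_center 0.61 px [262. 170.] w [0.632  0.1192 0.0778]
side axle_grip 0.67 px [182. 324.] w [ 0.4439 -0.2742  0.0513]
side axle_tip 0.62 px [183. 327.] w [ 0.4451 -0.2787  0.0504]
side cup 0.7 px [192. 137.] w [0.4397 0.311  0.0381]
side jug 0.66 px [252. 122.] w [0.6188 0.3169 0.0804]
side jar 0.65 px [323. 273.] w [ 0.7295 -0.1986  0.085 ]
[[-0.248  0.639 -0.729  1.417]
 [ 0.969  0.178 -0.174  0.26 ]
 [ 0.018 -0.749 -0.663  0.872]
 [ 0.     0.     0.     1.   ]] [[ 0.998 -0.05   0.037  0.562]
 [-0.062 -0.724  0.687 -0.633]
 [-0.008 -0.688 -0.726  0.807]
 [ 0.     0.     0.     1.   ]] [461.77327223   0.         254.37552062]
1.2
```

```bash
python3 - <<'E'
import cv2,numpy as np
a=cv2.imread('pics/s.png');b=cv2.imread('pics/d.png')
cv2.imwrite('pics/v1.png',np.hstack([cv2.resize(a[100:320,110:410],(400*1,293)),cv2.resize(b[90:350,150:400],None,fx=1.13,fy=1.127)[:293,:283]][:1]) if 0 else cv2.resize(b[130:360,130:390],None,fx=2.6,fy=2.6,interpolation=cv2.INTER_CUBIC))
cv2.imwrite('pics/v2.png',cv2.resize(a[120:320,110:370],None,fx=3,fy=3,interpolation=cv2.INTER_CUBIC))
E
```

```text
(no output)
```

View pics/v1.png

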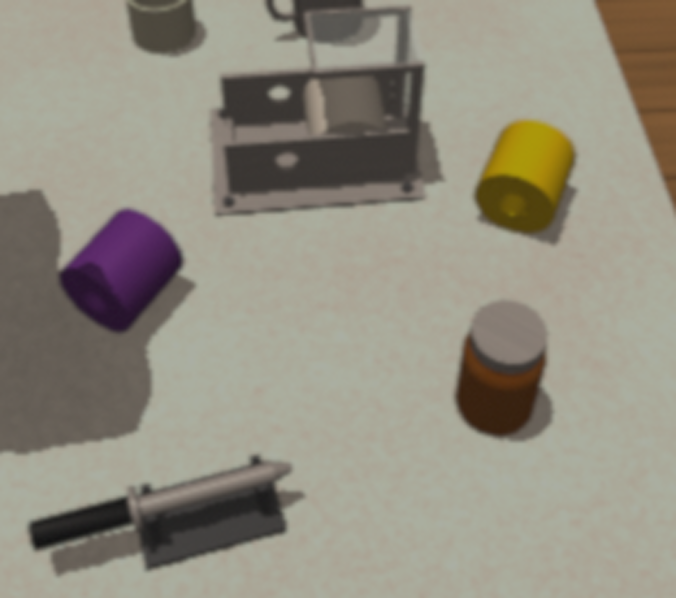

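View pics/v2.png

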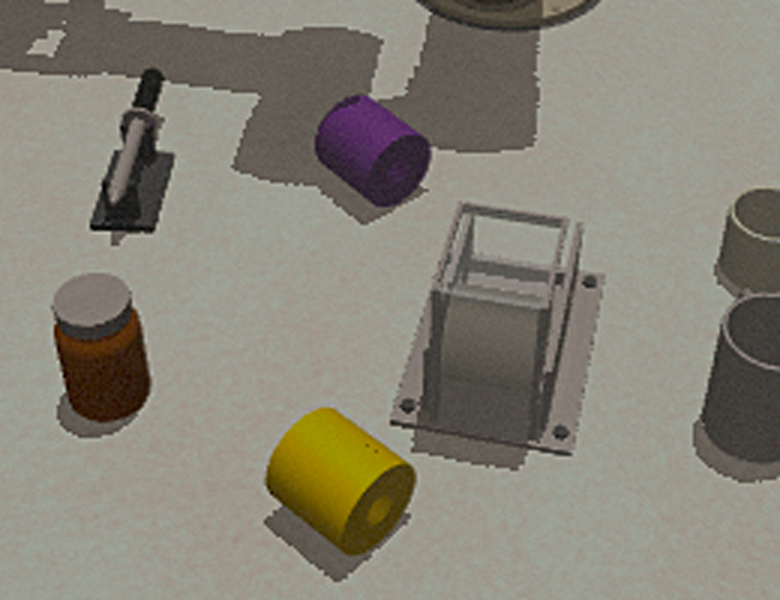

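The side crop shows the press with plates running along world x. The near hole is at side px (240,191), the far hole at (237,166), and the white roller under the guard is at (262,170). Three cylinders could be the roller: purple (177,233), yellow (332,196) and white (262,170). The white one lies in the bed under the guard, so it is the one meant. The axle on its rest is at (182,324).

```bash
cat > fit.py <<'E'
from h import *
from scipy.optimize import least_squares
def proj(K,T,P):
    c=(P-T[:3,3])@T[:3,:3]; q=c@K.T; return q[:,:2]/q[:,2:]
def place(p,P):
    c,s=np.cos(p[2]),np.sin(p[2]); M=np.array([[c,-s,0],[s,c,0],[0,0,1]])
    return P@M.T+[p[0],p[1],0]
def fit(obs,p0):  # obs: list of (K,T,pts3d(mm),px)
    f=lambda p:np.concatenate([(proj(K,T,place(p,np.array(P)/1e3))-np.array(u)).ravel() for K,T,P,u in obs])
    r=least_squares(f,p0,loss='soft_l1'); return r.x,f(r.x).reshape(-1,2)
E
python3 - <<'E'
from fit import *
c=bot.camera_info('side');K,T=np.array(c['K']),np.array(c['cam_to_world'])
o=lambda L:np.array(L)/2.6+130
p,r=fit([(K,T,[(0,-51,46),(0,45,46),(-60,-51,76),(120,-51,76),(-60,45,76)],o([(287,160),(279,93),(226,149),(421,131),(222,76)]))],[.6,.1,0])
print('press',p.round(4),r.round(1).tolist())
q,r=fit([(K,T,[(0,-82.5,45),(0,0,45),(0,120,45)],o([(36,535),(133,508),(288,468)]))],[.45,-.26,-1.2])
print('axle',q.round(4),r.round(1).tolist())
c=bot.camera_info('wrist');Tw=np.array(c['cam_to_world'])
Rt=R.from_euler('xyz',bot.get_orientation()).as_matrix()
print('cam in tool',(Rt.T@(Tw[:3,3]-bot.get_tcp_pos())).round(3),(Rt.T@Tw[:3,:3]).round(3),np.array(c['K']).round(0).tolist(),bot.get_orientation())
E
```

```text
press [0.5727 0.1246 0.0428] [[0.8, 0.5], [0.8, 0.5], [-0.0, -1.5], [-3.6, -0.4], [-0.2, 0.6]]
axle [ 0.4428 -0.2725 -1.3687] [[-4.7, 0.2], [0.7, -0.3], [0.5, -0.0]]
cam in tool [ 0.082 -0.001 -0.145] [[ 0.    -0.948 -0.319]
 [ 1.     0.    -0.001]
 [ 0.001 -0.319  0.948]] [[308.0, 0.0, 257.0], [0.0, 308.0, 188.0], [0.0, 0.0, 1.0]] [3.14157240e+00 3.67277775e-05 3.54788802e-01]
```

```bash
cat >> h.py <<'E'
def tool(yaw,el):  # tool z toward press +x, down by el; tool x up
    c,s=np.cos(el),np.sin(el)
    M=np.array([[s,0,c],[0,-1,0],[c,0,-s]]).T
    M=np.column_stack([[s,0,c],[0,-1,0],[c,0,-s]])
    return (R.from_euler('z',yaw)*R.from_matrix(M)).as_euler('xyz')
def W(p,P):
    c,s=np.cos(p[2]),np.sin(p[2]); P=np.asarray(P,float)
    return np.array([p[0]+c*P[0]-s*P[1],p[1]+s*P[0]+c*P[1],P[2]])
E
python3 - <<'E'
from h import *
p=[.5727,.1246,.0428]
for P,e in [((-.1,0,.2),60),((-.06,0,.18),50),((-.06,0,.12),20),((.07,0,.095),20),((.07,0,.095),15),((.07,0,.11),20),((0,0,.095),45),((-.03,0,.095),60)]:
    j=bot.ik(W(p,P),tool(p[2],np.radians(e))); print(P,e,None if j is None else np.round(j,2))
bot.goto(W(p,(-.08,0,.2)),tool(p[2],np.radians(55)))
bot.command_gripper(0.0,20)
im,K,T=look('wrist',['roller_center','guard_edge','press'],'w1')
cv2.imwrite('pics/w1b.png',cv2.resize(im,(800,600),interpolation=cv2.INTER_CUBIC)); np.savez('w1.npz',K=K,T=T); print(bot.get_time(),bot.get_contact_force())
E
```

```text
(-0.1, 0, 0.2) 60 [-0.    0.04  2.03  0.04  0.55  1.49]
(-0.06, 0, 0.18) 50 [-0.    0.13  2.08  0.12  0.24  1.42]
(-0.06, 0, 0.12) 20 [-0.02  0.46  2.37  3.07  0.91 -1.55]
(0.07, 0, 0.095) 20 [ 0.    0.65  2.02  3.09  0.75 -1.54]
(0.07, 0, 0.095) 15 [ 0.    0.69  2.04  3.09  0.9  -1.55]
(0.07, 0, 0.11) 20 [ 0.    0.61  2.02  3.08  0.71 -1.54]
(0, 0, 0.095) 45 [ 0.    0.41  2.04  2.86  0.1  -1.32]
(-0.03, 0, 0.095) 60 [0.   0.37 1.96 0.07 0.29 1.47]
wrist roller_center 0.91 px [331.  27.] w [0.7694 0.044  0.0664]
wrist roller_center 0.89 px [425. 357.] w [ 0.4183 -0.0251  0.0743]
wrist roller_center 0.6 px [260. 145.] w [0.6068 0.1234 0.0772]
wrist press 0.74 px [258. 102.] w [0.608  0.1255 0.1546]
5.125 [-0.35581697 -0.42118748 -0.37307041]
```

View pics/w1b.png

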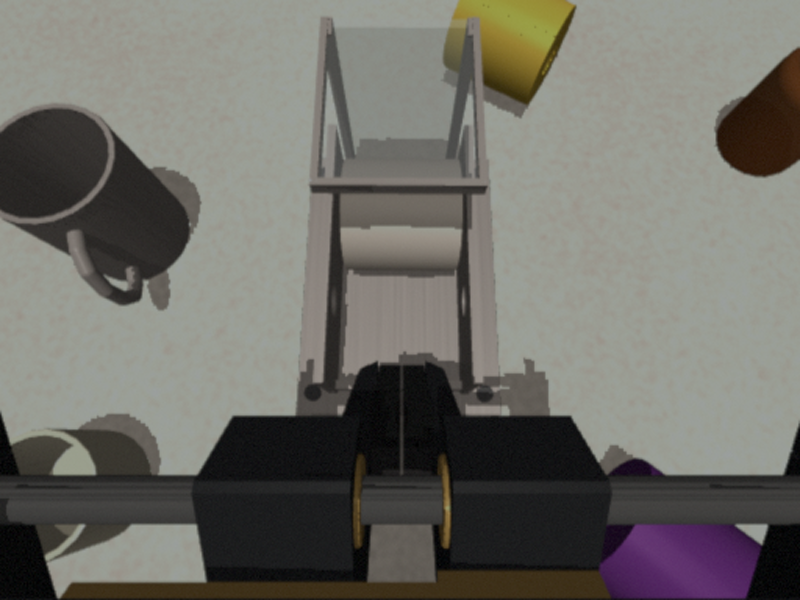

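The wrist picture shows the guard's front rim at (312–487,180–191). The holes are at about (463,300) near and (334,302) far. The white roller is behind the rim, its front silhouette at row 272 and columns 341–461.

```bash
python3 - <<'E'
from fit import *
c=bot.camera_info('side');K,T=np.array(c['K']),np.array(c['cam_to_world'])
w=np.load('w1.npz'); o=lambda L:np.array(L)/2.6+130; u=lambda L:np.array(L)*.64
A=(K,T,[(0,-51,46),(0,45,46),(-60,-51,76),(-60,45,76)],o([(287,160),(279,93),(226,149),(222,76)]))
B=(w['K'],w['T'],[(28,-44,146),(28,44,146),(28,-44,156),(28,44,156),(0,-46,46),(0,46,46)],u([(487,191),(312,191),(488,179),(311,179),(463,300),(334,302)]))
for obs in ([A],[B],[A,B]):
    p,r=fit(obs,[.575,.125,.04]); print(p.round(4),r.round(1).tolist())
# roller: front silhouette at wrist row 272*.64 at mid column
ang=np.linspace(-np.pi,np.pi,721)
for xr in (55,60,65,70,75):
    P=place(p,np.column_stack([xr+40*np.cos(ang),0*ang,46+40*np.sin(ang)])/1e3)
    print(xr,(proj(w['K'],w['T'],P)[:,1].max()/.64).round(1))
E
```

```text
[0.5718 0.1255 0.048 ] [[0.5, 0.2], [0.3, 0.3], [-0.3, -1.7], [-0.6, 0.4]]
[0.5675 0.1258 0.0415] [[-0.8, -0.1], [0.5, -0.2], [0.8, 1.2], [-1.2, 1.1], [2.1, -1.4], [-0.5, -2.8]]
[0.5679 0.1257 0.0438] [[-1.1, 0.2], [-1.0, 0.3], [-2.0, -1.7], [-2.0, 0.4], [-0.8, -0.6], [0.5, -0.5], [0.7, 0.7], [-1.1, 0.8], [2.1, -1.8], [-0.4, -3.0]]
55 279.5
60 273.0
65 266.5
70 260.1
75 253.8
```

```bash
cat > roll.py <<'E'
from h import *
p=[.569,.1257,.0435]; Rr=.040
def tp(): # tcp in press frame
    t=np.array(bot.get_tcp_pos())-[p[0],p[1],0]; c,s=np.cos(p[2]),np.sin(p[2])
    return np.array([c*t[0]+s*t[1],-s*t[0]+c*t[1],t[2]])
def F():
    f=np.array(bot.get_contact_force()); c,s=np.cos(p[2]),np.sin(p[2]); return np.array([c*f[0]+s*f[1],-s*f[0]+c*f[1],f[2]])
def touch(x,z0,el,f=4,zmin=.08):
    o=tool(p[2],np.radians(el))
    bot.movel(W(p,(x,0,z0)),o,velocity=.2); f0=F()
    hit=bot.movel(W(p,(x,0,zmin)),o,velocity=.03,f_stop=f)
    print('touch',hit,tp().round(4),(F()-f0).round(1),'t',round(bot.get_time(),2)); return f0
def stroke(phi0,phi1,el,f0,n=6,ft=8,k=1e-4):
    o=tool(p[2],np.radians(el)); a=tp(); dz=0; d=0
    for ph in np.linspace(phi0,phi1,n+1)[1:]:
        dz+=np.clip(k*((F()-f0)[2]-ft),-.001,.001)
        q=a+[Rr*(np.sin(ph)-np.sin(phi0))-Rr*(phi0-ph),0,Rr*(np.cos(ph)-np.cos(phi0))+dz]
        bot.movel(W(p,(q[0],0,q[2])),o,velocity=.06)
        print(round(ph,2),tp().round(4),(F()-f0).round(1),'t',round(bot.get_time(),2))
E
python3 - <<'E'
from roll import *
bot.goto(W(p,(-.08,0,.15)),tool(p[2],np.radians(20))); print(np.round(bot.get_joint_positions(),2),bot.get_time())
bot.movel(W(p,(-.03,0,.106)),velocity=.2)
f0=touch(.064,.106,20)
bot.movel(W(p,(tp()[0],0,tp()[2]-.0005)),velocity=.05);print(F()-f0)
np.save('f0.npy',f0); look('side',(),'roll1')
E
```

```text
[-0.02  0.32  2.43  3.07  0.83 -1.54] 7.675
touch True [0.0644 0.     0.0954] [-0.4  1.1  5. ] t 9.28
[0.38607144 0.61799041 5.23540249]
```

```bash
python3 - <<'E'
from roll import *
f0=np.load('f0.npy')
stroke(0,-.45,20,f0,n=5)
t=tp(); bot.movel(W(p,(t[0],0,t[2]+.03)),velocity=.15)
im,K,T=look('side',['roller_center'],'roll2')
cv2.imwrite('pics/r2.png',cv2.resize(im[140:220,200:310],None,fx=6,fy=6,interpolation=cv2.INTER_CUBIC))
E
```

```text
-0.09 [0.057  0.0001 0.095 ] [0.7 1.6 4.2] t 9.84
-0.18 [0.0497 0.     0.094 ] [-0.2  1.4  6.3] t 10.11
-0.27 [0.0425 0.0001 0.093 ] [-0.1  2.1  5.6] t 10.38
-0.36 [0.0351 0.0001 0.0914] [-2.1  1.   5.6] t 10.64
-0.45 [0.0281 0.0002 0.0897] [-0.9  1.   6.2] t 10.91
side roller_center 0.88 px [332. 197.] w [0.7968 0.0227 0.0647]
side roller_center 0.7 px [257. 170.] w [0.6189 0.1176 0.0799]
```

View pics/r2.png

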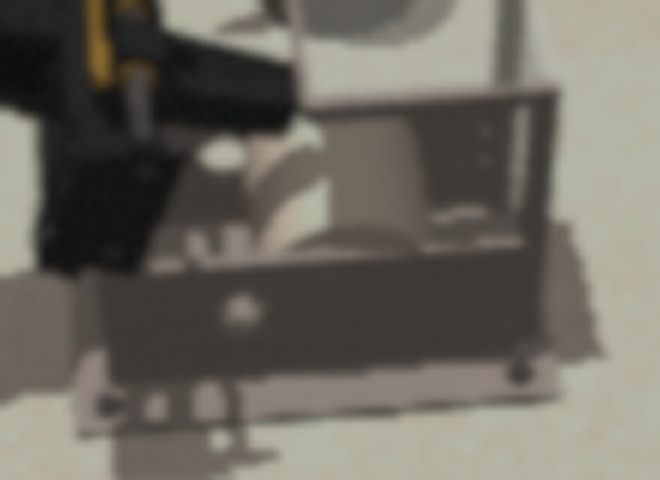

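```bash
python3 - <<'E'
from roll import *
f0=touch(.060,.106,20)
print('phi est',np.arccos(min(1,(tp()[2]-.0095-.046)/.04)))
stroke(.30,-.42,20,f0,n=8)
t=tp(); bot.movel(W(p,(t[0],0,t[2]+.03)),velocity=.15)
look('side',['roller_center'],'roll3')
bot.goto(W(p,(-.08,0,.2)),tool(p[2],np.radians(55)))
im,K,T=look('wrist',['roller_center'],'w3'); np.savez('w3.npz',K=K,T=T)
cv2.imwrite('pics/w3b.png',cv2.resize(im[60:290,150:360],None,fx=2.6,fy=2.6,interpolation=cv2.INTER_CUBIC));print(bot.get_time())
E
```

```text
touch True [0.0606 0.     0.0942] [1.7 0.5 3.8] t 12.21
phi est 0.25234003683915335
0.21 [ 0.0533 -0.      0.095 ] [-0.5 -0.2  2.4] t 12.47
0.12 [0.0462 0.     0.0954] [0.4 0.3 4.4] t 12.73
0.03 [0.0388 0.     0.0954] [-0.1  0.9  6.5] t 13.0
-0.06 [0.0314 0.0001 0.0951] [-0.9  0.7  6.6] t 13.27
-0.15 [0.0242 0.0001 0.0946] [-0.8  1.1  7. ] t 13.53
-0.24 [0.0169 0.0002 0.0936] [-1.3  1.1  7.5] t 13.8
-0.33 [0.0098 0.0001 0.0925] [-1.4  0.4  7.1] t 14.07
-0.42 [0.0028 0.0002 0.091 ] [-1.1  0.7  6.8] t 14.33
side roller_center 0.93 px [244. 170.] w [0.5844 0.1197 0.0783]
side roller_center 0.89 px [176. 234.] w [ 0.4196 -0.0634  0.0643]
side roller_center 0.88 px [331. 197.] w [0.7923 0.0229 0.0672]
wrist roller_center 0.98 px [260. 173.] w [0.5705 0.1236 0.0825]
wrist roller_center 0.83 px [425. 355.] w [ 0.4158 -0.0252  0.0716]
wrist roller_center 0.7 px [332.  22.] w [0.772  0.0444 0.0661]
17.4417
```

View pics/w3b.png

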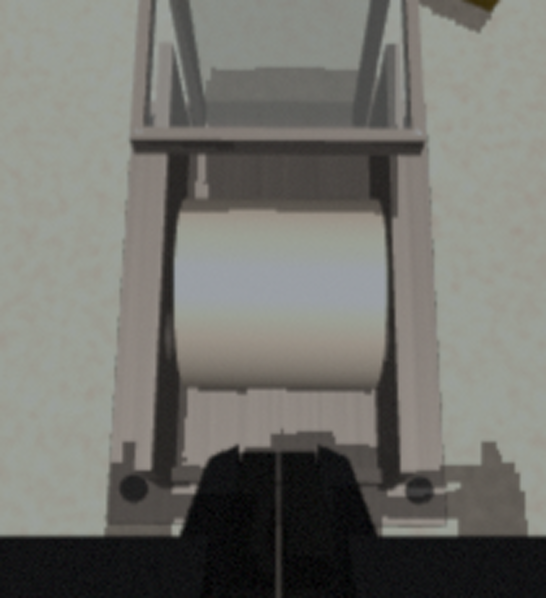

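The roller is now clear of the guard, between wrist rows 138 (back) and 209 (front), with the guard rim at rows 114–118.

```bash
python3 - <<'E'
from fit import *
from scipy.optimize import brentq
p=[.569,.1257,.0435]
im=cv2.imread('pics/w3.png'); w=np.load('w3.npz')
g=cv2.cvtColor(im,cv2.COLOR_BGR2GRAY).astype(float)[:, 240:280].mean(1); d=np.diff(g)
for a,b in ((108,124),(130,145),(203,216)): print(a,d[a:b].round(0))
print(proj(w['K'],w['T'],place(p,np.array([(28,0,146),(28,0,156)])/1e3)).round(1))
ang=np.linspace(-np.pi,np.pi,721)
for x in (0,10,20,30):
    r=proj(w['K'],w['T'],place(p,np.column_stack([x+40*np.cos(ang),0*ang,46+40*np.sin(ang)])/1e3))[:,1]; print(x,r.min().round(1),r.max().round(1))
# side view: holes & roller left end edge
E
```

```text
108 [ 13.   8.   1.  -1. -14. -46. -13.  -1.   1.   2.   7.   9.   1.   0.
  -0.   0.]
130 [ 0.  0. -0.  0. -0.  2.  6.  4.  3. 11. 24. 19.  4.  2.  1.]
203 [-5. -5. -6. -8. -8.  4. 28. 20.  4.  0. -0.  0. -0.]
[[257.4 115.9]
 [257.4 109.3]]
0 148.5 222.8
10 139.9 213.6
20 131.4 204.7
30 123.1 195.8
```

```bash
python3 - <<'E'
from roll import *
bot.goto(W(p,(-.03,0,.14)),tool(p[2],np.radians(25)))
f0=touch(.022,.108,25)
stroke(.17,-.17,25,f0,n=4)
t=tp(); bot.movel(W(p,(t[0],0,t[2]+.03)),velocity=.15)
bot.goto(W(p,(-.1,0,.2)),tool(p[2],np.radians(55)))
im,K,T=look('wrist',['roller_center'],'w4'); np.savez('w4.npz',K=K,T=T)
g=cv2.cvtColor(im,cv2.COLOR_BGR2GRAY).astype(float)[:, 240:280].mean(1); d=np.diff(g)
print(np.argsort(-abs(d))[:12],bot.get_time())
im,K,T=look('side',['roller_center'],'s4')
cv2.imwrite('pics/s4b.png',cv2.resize(im[140:220,200:310],None,fx=6,fy=6,interpolation=cv2.INTER_CUBIC))
E
```

```text
touch True [0.0228 0.     0.0949] [0.4 0.6 4.3] t 21.01
0.08 [ 0.0158 -0.      0.0951] [-0.2  0.   2.5] t 21.26
0.0 [ 0.009  -0.      0.0946] [0.  0.2 2.5] t 21.52
-0.08 [0.0021 0.     0.0939] [ 0.1 -0.3  3.5] t 21.79
-0.17 [-0.0049  0.      0.0929] [-0.5  0.4  3.6] t 22.06
wrist roller_center 0.97 px [330.  18.] w [0.7647 0.0437 0.0595]
wrist roller_center 0.84 px [260. 170.] w [0.5545 0.1228 0.0823]
wrist roller_center 0.83 px [427. 347.] w [ 0.4021 -0.0282  0.0721]
[ 90 226 233 227 206  91 133 207 372 335 232 231] 25.05
side roller_center 0.94 px [332. 197.] w [0.7965 0.0245 0.0655]
side roller_center 0.74 px [175. 233.] w [ 0.4189 -0.0617  0.0657]
side roller_center 0.59 px [238. 170.] w [0.5695 0.1217 0.0783]
```

View pics/s4b.png

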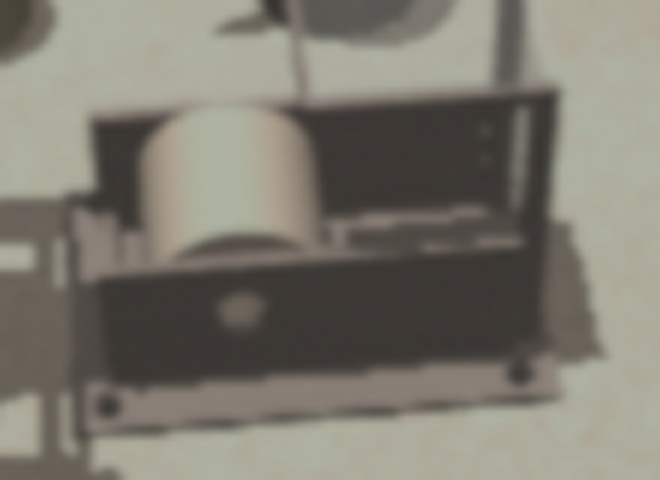

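The roller now stands over the near hole. In the side picture it spans px columns 224–253 at row 170, and the near hole is at (240.2,191.8).

```bash
python3 - <<'E'
from fit import *
c=bot.camera_info('side');K,T=np.array(c['K']),np.array(c['cam_to_world'])
im=cv2.imread('pics/s4.png')
row=cv2.cvtColor(im,cv2.COLOR_BGR2GRAY)[168:173].mean(0); print('edges',218+np.diff(row[218:260]).round(0).argmax(),218+np.diff(row[218:260]).round(0).argmin())
r=row; 
def cross(a,b):
    l=(r[a]+r[b])/2; s=np.arange(min(a,b),max(a,b)+1); y=r[s]
    i=np.where(np.diff(np.sign(y-l)))[0][0]; return s[i]+(l-y[i])/(y[i+1]-y[i])
print(cross(219,230),cross(245,259))
p=[.5718,.1255,.048]
print('near hole',proj(K,T,place(p,np.array([(0,-51,46),(0,-45,46)])/1e3)).round(1))
ang=np.linspace(-np.pi,np.pi,361);ys=np.linspace(-40,40,41)
A,Y=np.meshgrid(ang,ys)
for x in (-8,-4,0,4,8):
    q=proj(K,T,place(p,np.column_stack([x+40*np.cos(A.ravel()),Y.ravel(),46+40*np.sin(A.ravel())])/1e3))
    m=abs(q[:,1]-170)<1; print(x,q[m,0].min().round(1),q[m,0].max().round(1))
w=np.load('w4.npz')
for pp in ([.569,.1257,.0435],[.566,.1257,.0435]):
  print(proj(w['K'],w['T'],place(pp,np.array([(28,0,146),(28,0,156)])/1e3))[:,1].round(1))
  for x in (-5,0,5):
    q=proj(w['K'],w['T'],place(pp,np.column_stack([x+40*np.cos(ang),0*ang,46+40*np.sin(ang)])/1e3))[:,1]; print(x,q.min().round(1),q.max().round(1))
g=cv2.cvtColor(cv2.imread('pics/w4.png'),cv2.COLOR_BGR2GRAY).astype(float)[:,240:280].mean(1);d=np.diff(g)
print(d[80:104].round(0),d[128:140].round(0),d[200:212].round(0))
E
```

```text
edges 222 252
223.71317829457365 251.0990566037736
near hole [[240.9 191.8]
 [240.7 190.1]]
-8 220.1 250.3
-4 221.6 251.9
0 223.1 253.4
4 224.6 254.9
8 226.1 256.4
[94.  86.7]
-5 135.6 209.1
0 131.4 204.6
5 127.2 200.2
[97.2 90. ]
-5 138.2 211.8
0 134.0 207.3
5 129.7 202.9
[ -0.   0.  -0.  -0.  -2.   4.  15.   2.  -1. -10. -33. -26.  -5.   0.
   1.   2.   7.   9.   1.  -0.   0.   0.   0.   0.] [-0.  0.  0.  2. 16. 26. 10.  6.  5.  4.  3.  2.] [-5. -6. -7. -8. -8.  3. 26. 22.  7.  1.  0.  0.]
```

Roller and holes agree within about 2 mm in both views. Next is the axle.

```bash
cat >> h.py <<'E'
def down(d,sgn=-1): # tool down, tool x = sgn * direction (angle d)
    x=sgn*np.array([np.cos(d),np.sin(d),0]); z=np.array([0,0,-1.]); return R.from_matrix(np.column_stack([x,np.cross(z,x),z])).as_euler('xyz')
E
python3 - <<'E'
from h import *
q=[.4428,-.2725,-1.3687]; d=q[2]+np.pi/2; p=[.567,.1257,.0435]
for s in (-1,1):
  print(s,[None if j is None else np.round(j,2) for j in (bot.ik(W(q,(0,-.05,.15)),down(d,s)),bot.ik(W(q,(0,-.045,.026)),down(d,s)),bot.ik(W(p,(0,-.25,.027)),down(p[2]+np.pi/2,s)),bot.ik(W(p,(0,-.096,.027)),down(p[2]+np.pi/2,s)))])
bot.movel(W(p,(-.12,0,.25)),velocity=.25)
bot.goto(W(q,(0,-.05,.15)),down(d,-1)); bot.command_gripper(.6,30)
im,K,T=look('wrist',['axle_grip','axle_tip','rest'],'w5'); np.savez('w5.npz',K=K,T=T)
cv2.imwrite('pics/w5b.png',cv2.resize(im,(800,600),interpolation=cv2.INTER_CUBIC)); print(bot.get_time())
E
```

```text
-1 [array([-0.86,  0.32,  1.74, -0.  ,  1.08, -2.64]), array([-0.86,  0.52,  1.83, -0.  ,  0.79, -2.63]), array([-0.41,  0.69,  1.5 , -0.  ,  0.95,  2.69]), None]
1 [array([-0.86,  0.32,  1.74, -0.  ,  1.08,  0.5 ]), array([-0.86,  0.52,  1.83, -0.  ,  0.79,  0.51]), array([-0.41,  0.69,  1.5 ,  0.  ,  0.95, -0.45]), array([-0.15,  0.66,  1.57, -0.  ,  0.91, -0.2 ])]
wrist axle_grip 0.74 px [255. 215.] w [ 0.4174 -0.2787  0.0472]
wrist axle_tip 0.6 px [261. 226.] w [ 0.4248 -0.2719  0.0503]
wrist rest 0.85 px [257. 265.] w [ 0.4906 -0.2619  0.0089]
30.0333
```

View pics/w5b.png

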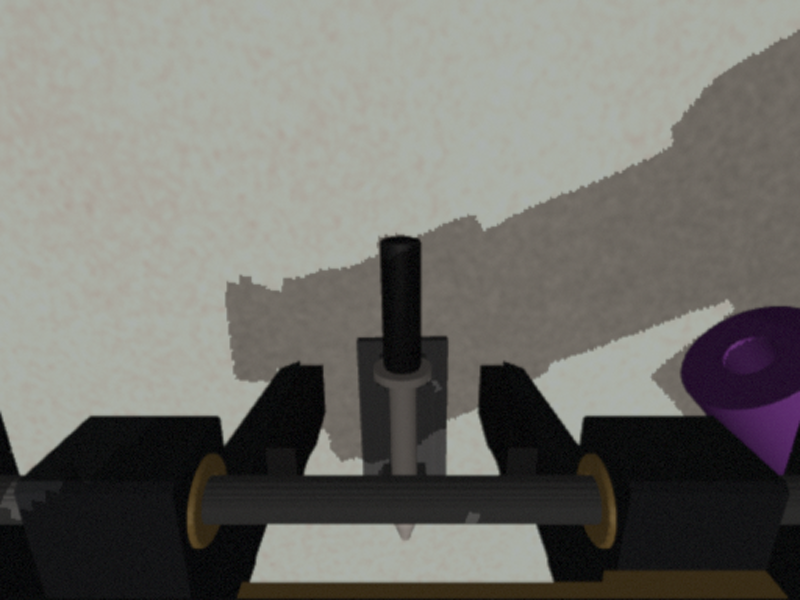

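The wrist picture shows the axle straight ahead. The handle's rear end is at (400,238), the collar at (402,370) and the tip at (405,540), in the enlarged picture.

```bash
python3 - <<'E'
from fit import *
w=np.load('w5.npz'); q0=[.4428,-.2725,-1.3687]
q,r=fit([(w['K'],w['T'],[(0,-82.5,56),(0,0,28),(0,120,45)],np.array([(400,238),(402,388),(405,540)])*.64)],q0)
print(q.round(4),r.round(1).tolist())
d=q[2]+np.pi/2; o=down(d,1); np.save('q.npy',q)
bot.goto(W(q,(0,-.048,.10)),o); f0=np.array(bot.get_contact_force())
print(bot.movel(W(q,(0,-.048,.026)),o,velocity=.1,f_stop=8))
bot.command_gripper(.0,60); print(bot.get_grip_width()*88,bot.get_gripper_force(),np.array(bot.get_contact_force())-f0,bot.get_tcp_pos(),bot.get_time())
bot.movel(W(q,(0,-.048,.136)),o,velocity=.15)
im,K,T=look('side',['axle_grip'],'s6'); im,K,T=look('wrist',(),'w6'); np.savez('w6.npz',K=K,T=T)
cv2.imwrite('pics/w6b.png',cv2.resize(im,(800,600)));print(bot.get_grip_width()*88,bot.get_ft_torque(),bot.get_time())
E
```

```text
[ 0.4432 -0.2709 -1.3532] [[-0.0, 2.5], [0.1, -15.4], [-0.1, -0.3]]
False
20.535810448986002 59.5908460021019 [ 0.5508914  -1.37730396  1.42338449] [ 0.39641603 -0.28136745  0.02608841] 34.175
side axle_grip 0.96 px [198. 293.] w [ 0.4858 -0.2676  0.1553]
20.092866047662095 [-0.00742374  0.10768666 -0.01220064] 35.2083
```

View pics/w6b.png

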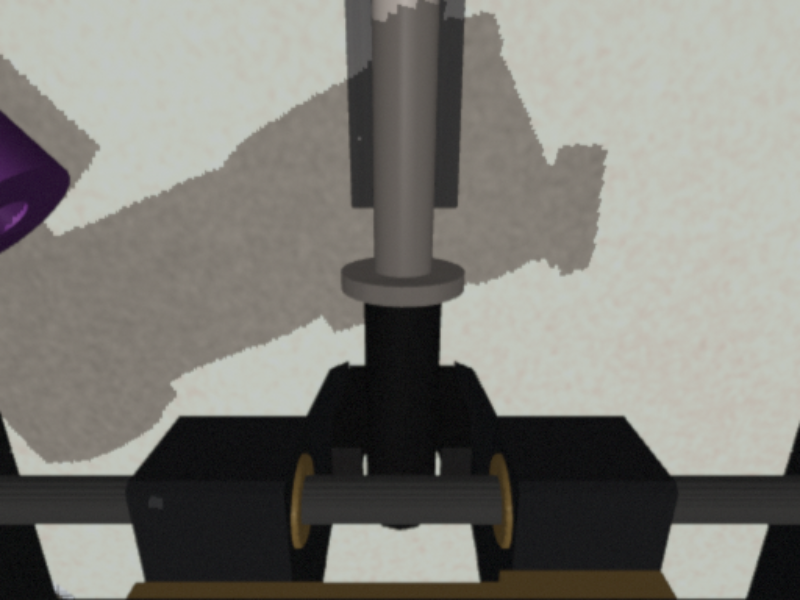

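The axle is held straight ahead, with the collar at (403,280) and the shaft at columns 374–433. I'll fit droop and yaw from the shaft edges.

```bash
python3 - <<'E'
from fit import *
w=np.load('w6.npz');K,T=w['K'],w['T']
g=cv2.cvtColor(cv2.GaussianBlur(cv2.imread('pics/w6.png'),(3,3),0),cv2.COLOR_BGR2GRAY).astype(float)
q=np.load('q.npy'); tcp=np.array(bot.get_tcp_pos()); Rt=R.from_euler('xyz',bot.get_orientation()).as_matrix()
print(tcp,bot.get_time())
# shaft columns via gradient near expected edges
rows=np.arange(70,165,5);L=[];Rr=[]
for r in rows:
    d=np.diff(g[r]); a=225+np.abs(d[225:250]).argmax(); b=268+np.abs(d[268:290]).argmax(); L.append(a+.5);Rr.append(b+.5)
print(L,Rr)
C=(T[:3,:3].T@(tcp-T[:3,3])); 
def axis(v,r): # v: pitch(down), yaw, lateral, height above tcp (tool frame: x fwd,y lateral,z down)
    o=np.array([0,v[2],-v[3]]); dr=np.array([np.cos(v[0]),v[1],np.sin(v[0])]); return o,dr
cam=(tcp,Rt)
def edges(v):
    o,dr=axis(v,8); s=np.linspace(.04,.2,200)
    ow=tcp+Rt@o; dw=Rt@(dr/np.linalg.norm(dr)); P=ow+s[:,None]*dw
    n=np.cross(dw,P-T[:3,3]); n/=np.linalg.norm(n,axis=1)[:,None]
    return [proj(K,T,P+k*.008*n) for k in (-1,1)]
def f(v):
    e=edges(v); e.sort(key=lambda a:a[0,0]); out=[]
    for E,M in zip(e,(L,Rr)):
        i=np.argsort(E[:,1]); out.append(np.interp(rows,E[i,1],E[i,0])-M)
    return np.concatenate(out)
r=least_squares(f,[0,0,0,.019],loss='soft_l1'); print(r.x.round(4),abs(r.fun).max().round(2),np.median(abs(r.fun)).round(2))
r2=least_squares(lambda v:f([v[0],v[1],v[2],.019]),[0,0,0],loss='soft_l1'); print(r2.x.round(4))
E
```

```text
[ 0.39607481 -0.28095851  0.13513059] 35.2083
[np.float64(238.5), np.float64(238.5), np.float64(238.5), np.float64(238.5), np.float64(238.5), np.float64(238.5), np.float64(238.5), np.float64(238.5), np.float64(238.5), np.float64(225.5), np.float64(225.5), np.float64(225.5), np.float64(225.5), np.float64(238.5), np.float64(238.5), np.float64(238.5), np.float64(238.5), np.float64(238.5), np.float64(238.5)] [np.float64(278.5), np.float64(278.5), np.float64(278.5), np.float64(278.5), np.float64(278.5), np.float64(277.5), np.float64(277.5), np.float64(277.5), np.float64(277.5), np.float64(277.5), np.float64(277.5), np.float64(277.5), np.float64(276.5), np.float64(277.5), np.float64(277.5), np.float64(276.5), np.float64(276.5), np.float64(276.5), np.float64(276.5)]
[ 0.156   0.013  -0.0012  0.0275] 12.71 0.26
[ 0.0412  0.0125 -0.0011]
```

```bash
python3 - <<'E'
from h import *
p=[.567,.1257,.0435]; o=down(p[2]+np.pi/2,1)
bot.goto(W(p,(0,-.25,.12)),o)
bot.movel(W(p,(0,-.240,.028)),o,velocity=.2)
print(bot.get_tcp_pos(),bot.get_time())
im,K,T=look('wrist',['axle_tip','hole_near'],'w7'); np.savez('w7.npz',K=K,T=T)
s,K,T=look('side',['axle_tip','hole_near'],'s7')
a=cv2.resize(im[0:200,130:380],None,fx=3,fy=3,interpolation=cv2.INTER_CUBIC)
b=cv2.resize(s[150:270,190:310],None,fx=5,fy=5,interpolation=cv2.INTER_CUBIC)
cv2.imwrite('pics/w7b.png',a);cv2.imwrite('pics/s7b.png',b)
E
```

```text
[ 0.57786037 -0.11500115  0.02913139] 36.775
wrist axle_tip 0.89 px [266. 164.] w [ 0.5783 -0.0625  0.0506]
wrist hole_near 0.52 px [252. 172.] w [ 0.5726 -0.0668  0.0483]
side axle_tip 0.65 px [247. 258.] w [ 0.5784 -0.1328  0.0545]
side hole_near 0.93 px [280. 178.] w [0.6743 0.0885 0.075 ]
```

View pics/w7b.png

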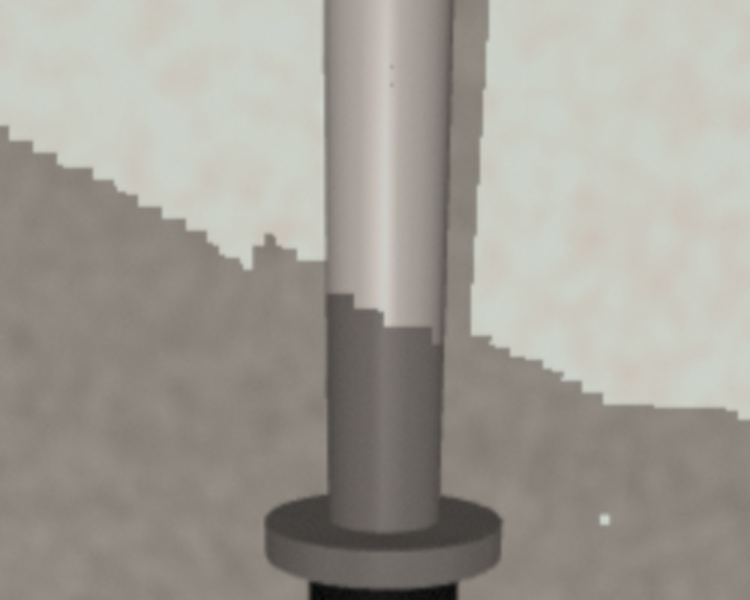

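View pics/s7b.png

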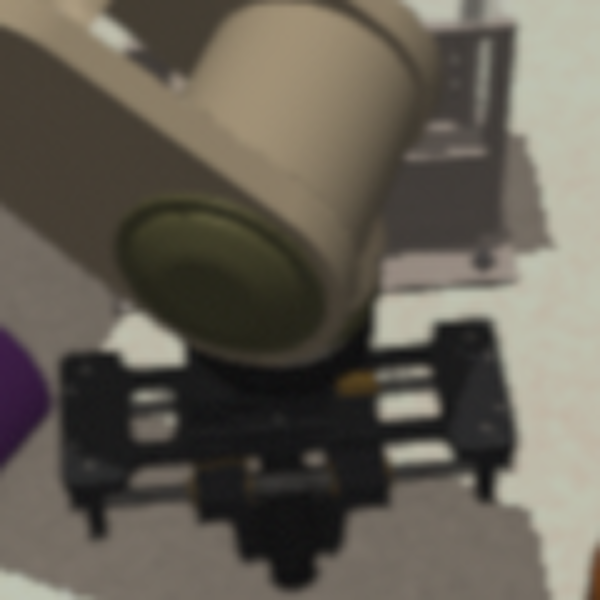

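The side view is blocked by the arm. The wrist view shows the shaft edges cleanly (crop columns 324–452 at the top, 328–440 at the collar), so I'll fit the axle's pitch and yaw from those.

```bash
cat > axfit.py <<'E'
from fit import *
def run(tag):
    w=np.load(f'{tag}.npz');K,T=w['K'],w['T']
    g=cv2.cvtColor(cv2.imread(f'pics/{tag}.png'),cv2.COLOR_BGR2LAB).astype(float)
    tcp=np.array(bot.get_tcp_pos()); Rt=R.from_euler('xyz',bot.get_orientation()).as_matrix()
    rows=np.arange(6,162,4)
    def edge(r,c0):
        b=g[r-2:r+3,c0-4:c0+5].mean(0); d=np.abs(np.diff(b,axis=0)).sum(1); d=np.clip(d-3,0,None); k=d.argmax(); s=slice(max(k-1,0),k+2)
        return c0-4+.5+(np.arange(8)[s]*d[s]).sum()/max(d[s].sum(),1e-6)
    L=np.array([edge(r,int(round(238+1.5*r/165))) for r in rows]);Rr=np.array([edge(r,int(round(280.7-4.2*r/165))) for r in rows])
    def f(v):
        o=np.array([0,v[2],-v[3]]); dr=np.array([np.cos(v[0]),v[1],np.sin(v[0])]); dr/=np.linalg.norm(dr)
        s=np.linspace(.02,.2,300); dw=Rt@dr; P=tcp+Rt@o+s[:,None]*dw
        u=P-T[:3,3]; h=np.cross(dw,u); D=np.linalg.norm(h,axis=1)[:,None]; h/=D
        out=[];e=[]
        for k in (-1,1): e.append(proj(K,T,P+k*.008*h*np.sqrt(1-(.008/D)**2)-.008**2/D*np.cross(h,dw)*np.sign((np.cross(h,dw)*u).sum(1))[:,None]))
        e.sort(key=lambda a:a[0,0])
        for E,M in zip(e,(L,Rr)):
            i=np.argsort(E[:,1]); out.append(np.interp(rows,E[i,1],E[i,0])-M)
        return np.concatenate(out)
    r=least_squares(f,[0,0,0,.019],loss='soft_l1',f_scale=.3); print('pitch,yaw,lat,h',r.x.round(4),np.median(abs(r.fun)).round(2))
    r2=least_squares(lambda v:f([*v,.019]),[0,0,0],loss='soft_l1',f_scale=.3); print('h fixed',r2.x.round(4),np.median(abs(r2.fun)).round(2))
    return L,Rr
E
python3 - <<'E'
from axfit import *
L,Rr=run('w7'); print(L[::6].round(1),Rr[::6].round(1),(Rr-L)[::6].round(1)); print(bot.get_ft_torque(),bot.get_contact_force())
E
```

```text
pitch,yaw,lat,h [ 0.0174  0.01   -0.0012  0.0179] 0.12
h fixed [ 0.0297  0.01   -0.0012] 0.14
[237.4 237.8 237.9 238.  238.  238.2 238.7] [280.6 280.3 279.6 278.5 278.3 277.3 276.6] [43.2 42.6 41.7 40.5 40.3 39.1 37.9]
[-0.23768995 -0.08901472  0.02443483] [-0.30237952 -0.09877512 -0.66347214]
```

```bash
cat > ins.py <<'E'
from h import *
p=[.567,.1257,.0435]
o=(R.from_euler('z',p[2])*R.from_euler('x',.022)*R.from_euler('z',-p[2])*R.from_euler('xyz',down(p[2]+np.pi/2,1))).as_euler('xyz')
def tp():
    t=np.array(bot.get_tcp_pos())-[p[0],p[1],0]; c,s=np.cos(p[2]),np.sin(p[2])
    return np.array([c*t[0]+s*t[1],-s*t[0]+c*t[1],t[2]])
def F():
    f=np.array(bot.get_contact_force()); c,s=np.cos(p[2]),np.sin(p[2]); return np.array([c*f[0]+s*f[1],-s*f[0]+c*f[1],f[2]])
def go(x,y,z,fs=8,v=.06):
    h=bot.movel(W(p,(x,y,z)),o,velocity=v,f_stop=fs); bot.hold(.05)
    print(h,'tcp',(tp()*1e3).round(1),'F',(F()).round(1),'M',np.round(bot.get_ft_torque(),2),'t',round(bot.get_time(),2)); return h
E
python3 - <<'E'
from ins import *
go(0,-.240,.0275)
for y in (-.222,-.210,-.203):
    if go(0,y,.0275): break
E
```

```text
False tcp [   0.  -240.2   27.6] F [ 0.4 -0.8 -2. ] M [-0.12 -0.05  0.01] t 37.38
False tcp [ 1.000e-01 -2.219e+02  2.760e+01] F [ 0.2 -0.1 -1.7] M [-0.19 -0.08 -0.02] t 37.88
False tcp [   0.  -209.9   27.5] F [ 0.1 -0.1 -2.1] M [-0.13 -0.17 -0.  ] t 38.27
False tcp [  -0.  -202.9   27.5] F [ 0.2  0.3 -1. ] M [-0.13 -0.12  0.01] t 38.59
```

```bash
python3 - <<'E'
from ins import *
for y in (-.190,-.175,-.160,-.145,-.130,-.120,-.110,-.104):
    if go(0,y,.0275,fs=8): break
E
```

```text
False tcp [   0.  -189.8   27.5] F [-0.4  0.1 -1.5] M [-0.11 -0.07 -0.04] t 39.01
False tcp [ 1.000e-01 -1.749e+02  2.750e+01] F [-0.3 -0.4 -1.6] M [-0.11 -0.09 -0.03] t 39.46
False tcp [   0.  -159.9   27.5] F [-0.3 -0.6 -1.2] M [-0.2  -0.14 -0.01] t 39.91
False tcp [ 1.000e-01 -1.449e+02  2.750e+01] F [-0.7  1.3 -2. ] M [-0.11 -0.1  -0.03] t 40.36
False tcp [   0.  -129.9   27.5] F [ 0.3 -0.2 -0.2] M [-0.12 -0.09 -0.01] t 40.81
False tcp [  -0.  -119.8   27.5] F [ 0.6 -0.2 -3. ] M [-0.15 -0.1   0.  ] t 41.17
False tcp [  -0.  -109.8   27.5] F [-0.2  0.1 -1.4] M [-0.21 -0.09  0.01] t 41.54
False tcp [   0.  -103.9   27.5] F [ 0.2  0.3 -1.8] M [-0.11 -0.09  0.  ] t 41.84
```

```bash
python3 - <<'E'
from ins import *
h=go(0,-.086,.0275,fs=12,v=.02)
im,K,T=look('wrist',['axle_grip'],'w9'); np.savez('w9.npz',K=K,T=T); look('side',['axle_grip','roller_center'],'s9')
t=tp(); go(0,t[1]+.001,.0275,fs=25,v=.02)
E
```

```text
True tcp [ -0.  -97.7  27.2] F [ 0.7 -2.3 -1.5] M [-0.49 -0.19 -0.03] t 42.39
wrist axle_grip 0.71 px [254. 247.] w [0.5682 0.0416 0.0495]
side axle_grip 0.52 px [241. 206.] w [0.573  0.0192 0.0528]
side roller_center 0.59 px [176. 234.] w [ 0.42   -0.0652  0.0651]
side roller_center 0.56 px [332. 197.] w [0.7962 0.0234 0.0668]
side roller_center 0.18 px [271. 182.] w [0.6546 0.099  0.0501]
False tcp [ -0.2 -97.5  27.3] F [-0.7 -8.2 -1.5] M [-1.39 -0.06  0.03] t 42.94
```

```bash
python3 - <<'E'
from ins import *
t=tp(); bot.movel(W(p,(0,t[1]-.0007,t[2])),o,velocity=.02)
go(0,tp()[1],.022,fs=5,v=.02)
t=tp(); go(0,t[1]+.006,t[2],fs=15,v=.02); t=tp(); go(0,t[1]+.0005,t[2],fs=15,v=.02)
bot.command_gripper(.5); bot.hold(.2)
go(0,tp()[1],tp()[2]+.07,fs=6,v=.12)
im,K,T=look('wrist',['axle_grip'],'w10'); np.savez('w10.npz',K=K,T=T)
E
```

```text
True tcp [  0.1 -98.1  22.4] F [ 0.5 -1.   2.3] M [-0.1  -0.17 -0.  ] t 43.54
True tcp [  0.3 -98.   22.6] F [-1.  -3.2  3.2] M [-0.48 -0.01  0.01] t 43.82
False tcp [  0.2 -97.9  22.7] F [-0.  -5.4  3.1] M [-0.83 -0.12  0.02] t 44.12
False tcp [ -0.5 -97.4  91.7] F [0.2 0.4 0.6] M [-0.05 -0.11  0.02] t 45.63
wrist axle_grip 0.62 px [253. 212.] w [0.567  0.0325 0.048 ]
wrist axle_grip 0.16 px [424. 122.] w [0.6113 0.1028 0.1545]
```

```bash
python3 - <<'E'
from fit import *
p=[.567,.1257,.0435]; w=np.load('w10.npz');K,T=w['K'],w['T']
P=lambda L:proj(K,T,place(p,np.array(L,float)/1e3)).round(1)
print('collar top back/front',P([(0,-56,60),(0,-51,60)]).tolist(),'plate top outer/inner',P([(0,-51,76),(0,-45,76)]).tolist(),'plate outer low',P([(0,-51,60)]).tolist(),'handle end',P([(0,-133.5,54)]).tolist())
im=cv2.imread('pics/w10.png');g=cv2.cvtColor(im,cv2.COLOR_BGR2GRAY).astype(int)
for dc in (-14,0,14): print(dc,g[110:200,254+dc].tolist())
print('handle',g[200:384:3,254].tolist())
E
```

```text
collar top back/front [[259.5, 161.2], [259.6, 152.8]] plate top outer/inner [[259.8, 158.4], [259.8, 147.3]] plate outer low [[259.6, 152.8]] handle end [[259.2, 270.5]]
-14 [201, 200, 201, 200, 201, 200, 201, 201, 202, 202, 201, 201, 200, 201, 202, 201, 201, 200, 201, 201, 201, 201, 201, 201, 201, 200, 202, 201, 200, 191, 154, 82, 64, 62, 66, 76, 99, 100, 101, 101, 102, 102, 99, 102, 102, 102, 98, 89, 89, 95, 95, 95, 95, 97, 97, 96, 95, 95, 97, 112, 125, 127, 126, 127, 128, 128, 129, 129, 128, 129, 129, 130, 130, 128, 127, 129, 127, 128, 130, 132, 131, 129, 128, 129, 130, 131, 129, 131, 130, 131]
0 [201, 201, 201, 201, 201, 201, 201, 201, 201, 201, 201, 201, 201, 201, 201, 201, 201, 201, 201, 201, 201, 201, 201, 202, 201, 200, 201, 201, 202, 199, 180, 97, 63, 63, 72, 122, 171, 160, 111, 102, 100, 101, 100, 103, 102, 101, 102, 101, 98, 88, 44, 19, 15, 22, 21, 18, 19, 22, 19, 18, 19, 22, 19, 21, 22, 22, 20, 20, 23, 21, 20, 18, 17, 19, 22, 20, 22, 23, 19, 21, 20, 20, 20, 21, 19, 22, 18, 19, 19, 23]
14 [201, 200, 201, 201, 201, 201, 202, 201, 201, 201, 200, 201, 201, 201, 201, 202, 202, 201, 201, 202, 201, 201, 201, 201, 201, 201, 201, 202, 201, 199, 182, 114, 71, 64, 71, 123, 172, 174, 159, 111, 101, 100, 101, 100, 102, 101, 101, 98, 99, 84, 33, 17, 9, 15, 18, 17, 12, 20, 17, 16, 18, 15, 16, 17, 10, 12, 16, 15, 14, 17, 16, 14, 14, 22, 13, 19, 16, 19, 11, 16, 18, 20, 12, 14, 15, 17, 15, 15, 16, 17]
handle [19, 15, 17, 17, 20, 15, 21, 15, 18, 18, 20, 20, 16, 20, 18, 17, 16, 19, 19, 19, 20, 39, 131, 128, 161, 200, 197, 200, 197, 195, 193, 198, 198, 196, 193, 40, 36, 38, 47, 45, 45, 51, 54, 55, 52, 139, 200, 199, 199, 198, 198, 196, 198, 196, 198, 195, 196, 191, 55, 58, 55, 29]
```

```bash
python3 - <<'E'
from ins import *
go(0,-.12,.16,fs=8,v=.15); bot.hold(.3); look('scene',['cup','jug','jar','roller_center'])
print(bot.close_job(),bot.get_time())
E
```

```text
False tcp [  -0.5 -119.6  158.8] F [ 0.3 -0.3 -0.6] M [-0.05 -0.07  0.  ] t 46.41
scene cup 0.84 px [368. 201.] w [0.4487 0.3433 0.0409]
scene jug 0.85 px [365. 250.] w [0.6563 0.345  0.071 ]
scene jar 0.77 px [143. 234.] w [ 0.7546 -0.1612  0.0849]
scene roller_center 0.96 px [226. 279.] w [0.82   0.0587 0.0695]
scene roller_center 0.72 px [241. 177.] w [ 0.4347 -0.0135  0.0365]
scene roller_center 0.55 px [156. 182.] w [ 0.4916 -0.2547  0.0087]
the job is handed in; nothing more can be done
the job is handed in; nothing more can be done
```

I rolled the roller into line with the axle holes, pushed the axle through until its collar met the near plate, released it and handed the job in at about 46 s; by contact force and the last wrist picture the collar is home, and cup, jug and jar read within about 5 mm of where they started.

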